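Find the nearly empty tub by its weight

TASK

Two of the three white lidded tubs on the shelf deck are full and one is nearly empty, but only their weight tells which. Heft them, set the nearly empty one gently and upright into the blue refill crate, flat on its floor, and leave the full ones standing where they were (put any you lifted back in its own place). Do not drop the tubs, and do not disturb the tin, the jar or the packet.

Things in the scene. Friction and masses are not known exactly. Their poses are not given: they have to be found in the camera images.
- tub_a: one of three identical opaque white lidded tubs: body 100 x 100 mm, lid 106 x 106 mm, its top 83 mm up; on it an arched grey handle, its bar 90 mm long in the tub's x, 18 mm wide in y, 103 to 119 mm above the underside: pinch it from above across y. Full: 0.7 to 0.85 kg; nearly empty: 0.26 to 0.28 kg; contents shift some 5 mm. Origin: centre of the underside, z up; stands on the deck
- tub_b: one of three identical opaque white lidded tubs: body 100 x 100 mm, lid 106 x 106 mm, its top 83 mm up; on it an arched grey handle, its bar 90 mm long in the tub's x, 18 mm wide in y, 103 to 119 mm above the underside: pinch it from above across y. Full: 0.7 to 0.85 kg; nearly empty: 0.26 to 0.28 kg; contents shift some 5 mm. Origin: centre of the underside, z up; stands on the deck
- tub_c: one of three identical opaque white lidded tubs: body 100 x 100 mm, lid 106 x 106 mm, its top 83 mm up; on it an arched grey handle, its bar 90 mm long in the tub's x, 18 mm wide in y, 103 to 119 mm above the underside: pinch it from above across y. Full: 0.7 to 0.85 kg; nearly empty: 0.26 to 0.28 kg; contents shift some 5 mm. Origin: centre of the underside, z up; stands on the deck
- crate: shallow open blue plastic crate, fixed to the deck, 170 x 170 mm outside, 160 x 160 mm inside, rim 45 mm high, walls and floor 5 mm thick; empty at the start; origin at the centre of its underside on the deck, x and y along its sides, z up
- tin: bystander: food tin 74 mm across, 85 mm tall; origin at the centre of its underside
- jar: bystander: amber jar 68 mm across, 100 mm tall; origin at the centre of its underside
- packet: bystander: cardboard packet 70 x 120 x 50 mm lying flat; origin at the centre of its underside

How it is judged:
By the outcome, as a careful person would: the job done as asked, in the order asked, and still so for the second after the job is handed in, with the robot touching nothing.
It also fails if it takes over 70 s, if anything falls off the work surface, if the arm or the gripper's body presses on something with over 40 N, if the wrist force passes 120 N, or if a joint passes its speed limit or range.

ROBOT

A 6-joint arm with a two-finger parallel gripper is mounted at the origin on the work surface. World frame = base frame: x ahead of the robot, y to its left, z up, the work surface at z = 0. Lengths are in mm, angles in rad, forces in N, time in s.
With the tool pointing down it reaches from about 275 to 825 mm from the base axis. Payload 4.9 kg.
Tool frame: the origin (TCP) lies between the finger pads; the fingertips stand 11 mm ahead of it and the grasp point (between the pads) lies 8 mm behind it; z points along the fingers, y is the line along which they close (so a half turn about z gives the same grasp; the last joint's range is limited). The gripper opens to 85 mm and grips with 20 to 120 N. Pads are 22 mm wide; open, the fingers measure 114 mm over their backs; the gripper's body (76 mm by 85 mm) begins 54 mm behind the grasp point. The pads swing forward as they close: fully open they stand 13 mm farther back than shut.
Start: joints at [1.12, 0.326, -0.193, 1.052, 0, 1.437], TCP at [171.335, 522.65, 242.281] pointing down, gripper open.
Joint ranges: [-2.65, 2.65], [-0.97, 1.79], [-1.3, 1.35], [-1.93, 2.1], [-1.47, 1.37], [-3.14, 3.14]. Speed limits (rad/s): [2.57, 2.57, 3.14, 3.14, 3.14, 3.14].

INTERFACE

Orientations are given as a unit quaternion [w, x, y, z].
In Python, from cell import env gives the robot as it stands.
- The arm moves only by the shell command python3 -m pendant 'ROWS' [FORCE]. ROWS is JSON, a list that holds one entry, the list of rows, each a list of 7 numbers: the shift along the tool's x, y, z each as a share of 0.02 m, from -1 to 1, then the turn, a rotation vector about the tool's x, y, z each as a share of 6 degrees, from -1 to 1, then the finger opening in mm, from 0 to 85.4. In form: [[[tx, ty, tz, wx, wy, wz, grip], ...]]. A call has 1 to 10 rows; each row shifts and turns the commanded pose from where the row before left it, along the tool's axes as they then stand; what a row does not reach is not made up. A row lasts 1/8 s, in which the tool goes at most 62.5 mm and 10.7 degrees, less where a joint would pass 70% of its speed; a pose out of reach is approached as far as the arm can. A call with a number of a shift or a turn outside -1 to 1 is refused whole. A call with a gripper value outside its range is refused whole. The fingers move at their own pace and stop on an object; FORCE is the grip in N (left out, the last holds). Time passes only in rows, so rows that do not move let the fingers close. It gives the time, the measured TCP pose, the force, the opening and the grip force at its end, in the units of the state.
- env.get_state(): the state, without advancing time (a new reading comes with each control period).
- env.snapshot(name): name is "side" or "top" or "wrist"; returns the picture (400x640x3 uint8, blue, green, red); there is no depth.
- env.camera_params(name): a dict with "vertical_fov" (degrees; the focal length in pixels is half the picture's height over the tangent of half this angle, whatever the lens; pixels are square), "cx", "cy" (the principal point, pixels), "world_to_cam" (4x4, takes a point from world to camera coordinates). Camera axes: x right, y down, z forward; pixel columns grow to the right and rows downward; lengths in mm; the calibration is good to about 2 mm. The wrist camera is an equidistant fisheye: a pixel r from the principal point sees the ray r / f radians off the axis. A picture is of the moment at which its call begins: read the wrist's pose just before it. camera_params takes no time and is no camera call; for the wrist camera it gives the pose at the moment of the call.
- env.hand_in(): hands the job in; it is judged then, once.
The state is a dict: "time_s": time; "joint_positions": joint angles; "joint_velocities": joint speeds; "joint_efforts": joint torques, N m; "tool_pos": TCP position; "eef_rot": TCP orientation; "wrist_force": force on the tool from outside, world axes, zero at the start; "moment": the same for the moment, N m; "opening": opening from 0.0 (shut) to 1.0 (fully open); "finger_force": force on a finger pad.
Only numpy, scipy, OpenCV 4.12 (cv2) and the standard library are available. Lean on these libraries where they do the work, as an engineer would, in place of code of your own. Each camera call takes 0.05 s, during which the arm holds its last target. There are 200 camera calls.

## Working session

There is one attempt and no reset: what is moved stays moved. The work goes in short steps, Python scripts to look and compute and a shell command to move; the robot and the scene stay as the last step left them, time stands still between calls to the robot, and variables do not carry over. Pictures are saved under pics/ and viewed, at most 10 in all, crops included, and the job is handed in when it is done.

```bash
mkdir -p pics; ls
python3 - <<'E'
from cell import env
import cv2,json
for n in("top","side"):
    cv2.imwrite(f"pics/{n}0.png",env.snapshot(n)); p=env.camera_params(n); print(n,p)
s=env.get_state(); print(s)
E
```

```text
pics
top {'vertical_fov': 53.56710453674849, 'cx': 322.5402912618239, 'cy': 193.58809518139677, 'world_to_cam': array([[-2.89586615e-02, -9.99146292e-01, -2.94632610e-02,
         3.42568152e+01],
       [-9.85671587e-01,  3.34433574e-02, -1.65327142e-01,
         6.17857848e+02],
       [ 1.66171351e-01,  2.42534465e-02, -9.85798586e-01,
         1.02715372e+03],
       [ 0.00000000e+00,  0.00000000e+00,  0.00000000e+00,
         1.00000000e+00]])}
side {'vertical_fov': 43.81342941308732, 'cx': 321.6167533611561, 'cy': 204.48065077453484, 'world_to_cam': array([[-9.66796074e-01, -2.54402821e-01,  2.41776127e-02,
         5.97364736e+02],
       [-1.44677146e-01,  4.66900800e-01, -8.72394502e-01,
         1.41988391e+02],
       [ 2.10651075e-01, -8.46925527e-01, -4.88204134e-01,
         1.17503508e+03],
       [ 0.00000000e+00,  0.00000000e+00,  0.00000000e+00,
         1.00000000e+00]])}
{'time_s': 0.1, 'joint_positions': array([ 1.11979116e+00,  3.26878311e-01, -1.93512647e-01,  1.05201205e+00,
       -6.67507572e-06,  1.43661588e+00]), 'joint_velocities': array([ 0.00036556, -0.00307876,  0.0023603 ,  0.0011367 , -0.00140631,
       -0.00055565]), 'joint_efforts': array([ 2.34703963e-03, -4.44237328e+01,  2.63038337e+01,  7.86422810e-03,
       -1.25201080e-05,  1.69531535e-06]), 'tool_pos': array([171.1027724 , 522.15555145, 241.56456238]), 'eef_rot': array([-2.28516825e-04,  1.57750594e-01,  9.87478660e-01, -7.70161756e-04]), 'wrist_force': array([-0.636598  , -0.31868925, -0.45439224]), 'moment': array([ 0.05821376, -0.04531531,  0.00578858]), 'finger_force': 0.0, 'opening': 1.0000901769996475}
```

View pics/top0.png

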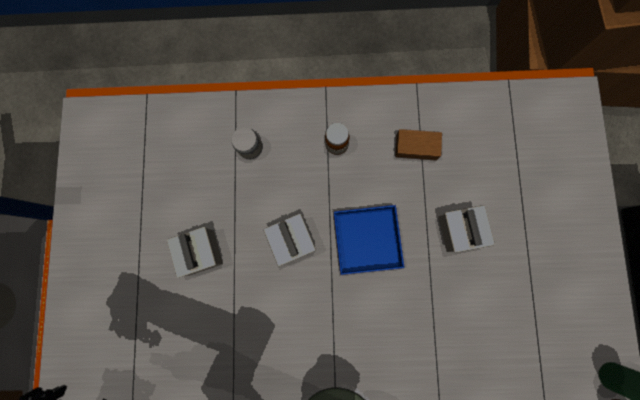

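View pics/side0.png

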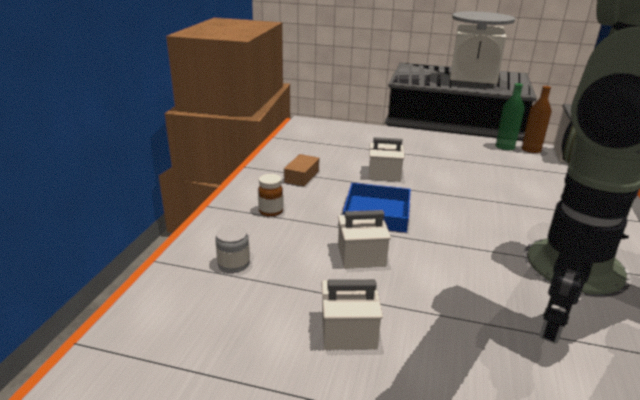

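The top view shows tubs at about (195,250), (290,240) and (467,228) px and the crate at about (369,239). The handle bars run roughly image-vertical (world x). The tin, jar and packet are beyond them. Next I'll measure the lids and bars.

```bash
cat > h.py <<'E'
import numpy as np,cv2
from cell import env
def K(p): return 200/np.tan(np.radians(p['vertical_fov']/2))
def ray(n,uv):
    p=env.camera_params(n);M=p['world_to_cam'];f=K(p)
    d=M[:3,:3].T@np.array([(uv[0]-p['cx'])/f,(uv[1]-p['cy'])/f,1]);return -M[:3,:3].T@M[:3,3],d
def onz(n,uv,z):
    o,d=ray(n,uv);return (o+d*(z-o[2])/d[2])
def proj(n,P):
    p=env.camera_params(n);M=p['world_to_cam'];c=M[:3,:3]@P+M[:3,3];return c[:2]/c[2]*K(p)+[p['cx'],p['cy']]
E
python3 - <<'E'
from h import *
t=cv2.imread('pics/top0.png');s=cv2.imread('pics/side0.png')
h=cv2.cvtColor(t,cv2.COLOR_BGR2HSV)
print(h[200,290],h[300,290],h[240,310],h[240,292],h[229,472],h[225,458])
# crate
m=((h[...,0]>100)&(h[...,0]<130)&(h[...,1]>150)).astype(np.uint8);m[:180]=0;m[:,:300]=0;m[:,430:]=0
c=max(cv2.findContours(m,0,2)[0],key=cv2.contourArea)
W=np.array([onz('top',q[0],45)[:2] for q in c],np.float32);print('crate z45',cv2.minAreaRect(W))
g=(h[...,2]>195).astype(np.uint8)
cv2.imwrite('pics/mask.png',g*255)
for u,v in((195,250),(290,240),(467,228)):
    r=np.zeros_like(g);r[v-33:v+33,u-36:u+36]=1
    q=cv2.morphologyEx(g*r,cv2.MORPH_OPEN,np.ones((3,3)))
    W=np.array([onz('top',(x,y),83)[:2] for y,x in np.argwhere(q)],np.float32)
    print('lid',len(W),cv2.minAreaRect(W) if len(W) else 0)
    d=((h[...,2]<115)).astype(np.uint8)*r
    for c in cv2.findContours(d,0,2)[0]:
        if cv2.contourArea(c)>40:
            W=np.array([onz('top',k[0],119)[:2] for k in c],np.float32);print('  dark',cv2.minAreaRect(W),cv2.minAreaRect(c)[0])
E
python3 -c "
import cv2
t=cv2.imread('pics/top0.png')[195:285,160:500];cv2.imwrite('pics/z.png',cv2.resize(t,(800,212),interpolation=0))"
```

```text
[ 11  16 124] [ 15  17 123] [100   6 131] [15 39 52] [20 16 49] [105  11 137]
crate z45 ((492.6682434082031, -103.06242370605469), (168.59730529785156, 168.99267578125), 4.434398174285889)
lid 0 0
  dark ((402.32501220703125, 404.39208984375), (45.365013122558594, 9.744795799255371), 88.41375732421875) (168.0, 280.0)
  dark ((476.29656982421875, 324.0946960449219), (129.61863708496094, 138.29714965820312), 14.695152282714844) (200.21697998046875, 249.50942993164062)
lid 0 0
  dark ((497.9261169433594, 92.1370849609375), (129.0038299560547, 132.9474334716797), 20.70972442626953) (292.25750732421875, 237.9628448486328)
lid 0 0
  dark ((508.8249816894531, -318.2333984375), (128.21913146972656, 104.74308013916016), 8.711834907531738) (457.0658874511719, 228.20306396484375)
```

View pics/z.png

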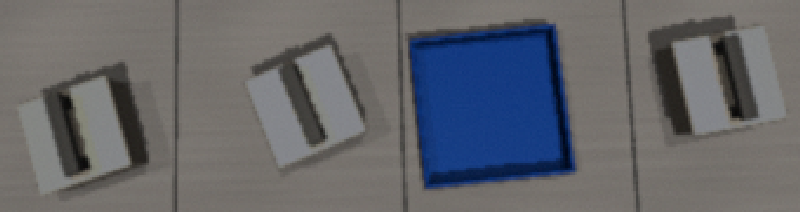

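Run:
```python
from h import *
k=lambda q:(q[0]/2.353+160-.3,q[1]/2.353+195-.3)
L={1:[(18,105),(110,77),(130,168),(42,195)],2:[(246,80),(328,43),(365,130),(282,170)],3:[(672,42),(766,27),(786,118),(692,135)]}
B={1:[(55,92),(72,175)],2:[(290,68),(316,145)],3:[(727,38),(745,118)]}
for i in L:
    W=np.array([onz('top',k(q),83)[:2] for q in L[i]],np.float32)
    b=np.array([onz('top',k(q),119)[:2] for q in B[i]]);d=b[0]-b[1]
    e=[np.degrees(np.arctan2(*(W[a]-W[c])[::-1])) for a,c in((0,3),(1,2))]
    f=[np.degrees(np.arctan2(*(W[a]-W[c])[::-1]))-90 for a,c in((0,1),(3,2))]
    c=W.mean(0)
    print(i,'lid',W.mean(0).round(1),'yaw',np.round(e,1),np.round(f,1),'bar',b.mean(0).round(1),np.linalg.norm(d).round(),np.degrees(np.arctan2(d[1],d[0])).round(1),'side px of bar',proj('side',np.r_[c,119]).round())
# crate angle via contour
t=cv2.imread('pics/top0.png');h=cv2.cvtColor(t,cv2.COLOR_BGR2HSV)
from math import *
s=env.get_state();R=s['eef_rot']
from scipy.spatial.transform import Rotation as Ro
print(Ro.from_quat(np.r_[R[1:],R[0]]).as_matrix().round(3))
w=env.camera_params('wrist');M=w['world_to_cam'];print(w['vertical_fov'],w['cx'],w['cy'],(-M[:3,:3].T@M[:3,3]).round(),M[:3,:3].round(2))
```

```text
1 lid [469.6 359.7] yaw [16.9 13.5] [15.2 15.2] bar [471.7 359.3] 91.0 13.3 side px of bar [351. 280.]
2 lid [495.4 103.7] yaw [21.4 21.8] [22.6 23.8] bar [492.6 102.2] 87.0 17.9 side px of bar [363. 211.]
3 lid [ 508.7 -361.9] yaw [7.5 6.8] [7.3 8.4] bar [ 508.6 -357.3] 86.0 7.5 side px of bar [387. 138.]
[[-0.95   0.312 -0.001]
 [ 0.312  0.95  -0.001]
 [ 0.    -0.002 -1.   ]]
65.70646984690485 321.8543855008307 200.08173293176796 [ 95. 547. 373.] [[ 0.31  0.95 -0.  ]
 [ 0.9  -0.3   0.31]
 [ 0.3  -0.1  -0.95]]
```

Both views agree, so the deck is at z=0. I'll go above tub 1 (470,360), then turn to yaw 195°.

```bash
python3 -m pendant '[[[-1,-0.18,0.1,0,0,0,85],[-1,-0.18,0.1,0,0,0,85],[-1,-0.18,0.1,0,0,0,85],[-1,-0.18,0.1,0,0,0,85],[-1,-0.18,0.1,0,0,0,85],[-1,-0.18,0.1,0,0,0,85],[-1,-0.18,0.1,0,0,0,85],[-1,-0.18,0.1,0,0,0,85],[-1,-0.18,0.1,0,0,0,85],[-1,-0.18,0.1,0,0,0,85]]]' 40
python3 -m pendant '[[[-1,-0.18,0.1,0,0,0,85],[-1,-0.18,0.1,0,0,0,85],[-1,-0.18,0.1,0,0,0,85],[-1,-0.18,0.1,0,0,0,85],[-1,-0.18,0.1,0,0,0,85],[-1,-0.18,0.1,0,0,0,85],[-0.75,-0.18,0.1,0,0,0,85]]]'
python3 -m pendant '[[[0,0,0,0,0,-0.93,85],[0,0,0,0,0,-0.93,85],[0,0,0,0,0,-0.93,85],[0,0,0,0,0,-0.93,85],[0,0,0,0,0,-0.93,85],[0,0,0,0,0,-0.93,85],[0,0,0,0,0,0,85],[0,0,0,0,0,0,85]]]'
cat >> h.py <<'E'
from scipy.spatial.transform import Rotation as Ro
def st():
    s=env.get_state();q=s['eef_rot'];R=Ro.from_quat(np.r_[q[1:],q[0]]).as_matrix()
    print('t',round(s['time_s'],2),'tcp',s['tool_pos'].round(1),'yaw',round(np.degrees(np.arctan2(R[1,0],R[0,0]))%360,2),'F',s['wrist_force'].round(2),'M',s['moment'].round(2),'op',round(s['opening']*85.4,1),'ff',round(s['finger_force'],1),'zax',R[:,2].round(3));return s['tool_pos'],R
def go(x,y,z):
    p,R=st();print('tool shift/20',(R.T@(np.array([x,y,z])-p)/20).round(2))
def wonz(uv,z,w):
    M=w['world_to_cam'];f=K(w);a=np.array([uv[0]-w['cx'],uv[1]-w['cy']]);r=np.hypot(*a);th=r/f
    d=M[:3,:3].T@np.r_[a/r*np.sin(th),np.cos(th)];o=-M[:3,:3].T@M[:3,3];return o+d*(z-o[2])/d[2]
def wlook(name):
    import pickle
    w=env.camera_params('wrist');im=env.snapshot('wrist');cv2.imwrite(f'pics/{name}.png',im);pickle.dump(w,open(f'pics/{name}.pkl','wb'))
E
python3 -c "
from h import *
go(470,359.7,105);wlook('w1')"
```

```text
time_s: 1.35
tool_pos: [351.4, 425.5, 222.1]
eef_rot: [0.0, 0.158, 0.987, 0.0]
wrist_force: [0.3, 0.8, -0.2]
opening: 0.994
finger_force: 0.0
time_s: 2.22
tool_pos: [471.8, 359.4, 208.1]
eef_rot: [0.0, 0.158, 0.987, 0.0]
wrist_force: [0.4, 0.2, 0.9]
opening: 0.996
finger_force: 0.0
time_s: 3.22
tool_pos: [470.7, 360.0, 208.2]
eef_rot: [-0.0, -0.133, 0.991, 0.0]
wrist_force: [-0.5, -0.1, 0.7]
opening: 0.997
finger_force: 0.0
t 3.23 tcp [470.7 360.  208.2] yaw 195.26 F [-0.45 -0.06  0.72] M [0.01 0.03 0.01] op 85.2 ff 0.0 zax [-0. -0. -1.]
tool shift/20 [ 0.04 -0.01  5.16]
```

View pics/w1.png

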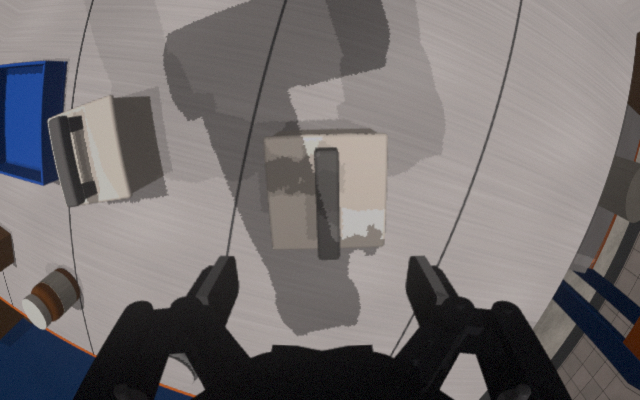

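The wrist view shows tub 1's bar running from (326,148) to (328,259), with lid corners near (264,137), (387,134), (385,247) and (273,249). Casting these.

```bash
python3 -c "
from h import *;import pickle
w=pickle.load(open('pics/w1.pkl','rb'))
b=[wonz(q,119,w)[:2] for q in((326,148),(328,259))];print(b,np.mean(b,0),np.degrees(np.arctan2(*(b[1]-b[0])[::-1])))
L=np.array([wonz(q,83,w)[:2] for q in((264,137),(387,134),(385,247),(273,249))]);print(L,L.mean(0))
"
```

```text
[array([424.72193273, 350.69341232]), array([510.68536711, 376.15399531])] [467.70364992 363.42370382] 16.4981946123251
[[433.87132293 299.90174475]
 [404.183957   398.74376766]
 [504.09466226 430.75919982]
 [533.38790736 329.78042891]] [468.88446239 364.79628529]
```

```bash
python3 -m pendant '[[[0.05,0.12,0.95,0,0,-0.15,60],[0,0,1,0,0,0,50],[0,0,1,0,0,0,45],[0,0,1,0,0,0,45],[0,0,0.8,0,0,0,45],[0,0,0.4,0,0,0,45],[0,0,0,0,0,0,45],[0,0,0,0,0,0,45]]]' 40
python3 -c "
from h import *
st()"
python3 -m pendant '[[[0,0,0,0,0,0,30],[0,0,0,0,0,0,20],[0,0,0,0,0,0,10],[0,0,0,0,0,0,5],[0,0,0,0,0,0,5],[0,0,0,0,0,0,5]]]' 40
python3 -c "
from h import *
st()"
```

```text
time_s: 4.28
tool_pos: [469.4, 362.5, 105.9]
eef_rot: [0.001, -0.141, 0.99, 0.0]
wrist_force: [-0.2, -0.4, 0.3]
opening: 0.53
finger_force: 0.0
t 4.28 tcp [469.4 362.5 105.9] yaw 196.23 F [-0.24 -0.36  0.31] M [-0.   -0.01 -0.02] op 45.3 ff 0.0 zax [ 0.001  0.001 -1.   ]
time_s: 5.03
tool_pos: [469.3, 363.3, 106.0]
eef_rot: [0.001, -0.141, 0.99, 0.001]
wrist_force: [-2.4, 5.4, 3.9]
opening: 0.203
finger_force: 43.3
t 5.03 tcp [469.3 363.3 106. ] yaw 196.26 F [-2.37  5.39  3.86] M [ 1.03  0.31 -0.01] op 17.3 ff 43.3 zax [ 0.001  0.002 -1.   ]
```

```bash
python3 -m pendant '[[[0,0,-0.2,0,0,0,5],[0,0,-0.4,0,0,0,5],[0,0,-0.5,0,0,0,5],[0,0,-0.3,0,0,0,5],[0,0,-0.1,0,0,0,5],[0,0,0,0,0,0,5],[0,0,0,0,0,0,5],[0,0,0,0,0,0,5]]]' 40
python3 -c "
from h import *
st();p=env.camera_params('side');cv2.imwrite('pics/s1.png',env.snapshot('side'))
for i in range(3):st();env.snapshot('top')
"
```

```text
time_s: 6.02
tool_pos: [468.8, 362.1, 135.0]
eef_rot: [-0.0, -0.141, 0.99, -0.0]
wrist_force: [-0.5, 0.7, -7.6]
opening: 0.203
finger_force: 41.7
t 6.03 tcp [468.8 362.1 135. ] yaw 196.23 F [-0.47  0.69 -7.62] M [0.01 0.   0.02] op 17.4 ff 41.7 zax [-0. -0. -1.]
t 6.08 tcp [468.8 362.1 135. ] yaw 196.23 F [ 0.12  0.38 -8.03] M [-0.04 -0.01 -0.03] op 17.3 ff 41.7 zax [-0. -0. -1.]
t 6.12 tcp [468.9 362.1 135.1] yaw 196.23 F [ 0.47  0.16 -7.74] M [-0.05  0.03  0.02] op 17.2 ff 41.7 zax [-0. -0. -1.]
t 6.17 tcp [468.9 362.1 135.1] yaw 196.23 F [-0.26  0.04 -7.38] M [-0.   -0.03  0.02] op 17.2 ff 41.7 zax [-0. -0. -1.]
```

Tub 1 weighs about 7.7 N, so it is full. Setting it back.

```bash
python3 -m pendant '[[[0,0.06,0.4,0,0,0,5],[0,0,0.5,0,0,0,5],[0,0,0.35,0,0,0,5],[0,0,0.1,0,0,0,5],[0,0,0.05,0,0,0,5],[0,0,0.05,0,0,0,5],[0,0,0,0,0,0,5],[0,0,0,0,0,0,5]]]' 40
python3 -c "
from h import *
st()"
```

```text
time_s: 7.22
tool_pos: [468.8, 363.4, 106.5]
eef_rot: [0.0, -0.141, 0.99, 0.0]
wrist_force: [-0.3, 0.2, -7.6]
opening: 0.205
finger_force: 41.6
t 7.22 tcp [468.8 363.4 106.5] yaw 196.23 F [-0.28  0.21 -7.65] M [-0.01  0.04  0.06] op 17.5 ff 41.6 zax [ 0.  0. -1.]
```

```bash
python3 -m pendant '[[[0,0,0.03,0,0,0,5],[0,0,0.03,0,0,0,5],[0,0,0.03,0,0,0,5],[0,0,0,0,0,0,5],[0,0,0,0,0,0,5]]]' 40
python3 -c "
from h import *
st()"
```

```text
time_s: 7.85
tool_pos: [468.8, 363.6, 105.8]
eef_rot: [0.0, -0.141, 0.99, 0.0]
wrist_force: [-5.2, -1.8, 5.4]
opening: 0.2
finger_force: 43.5
t 7.85 tcp [468.8 363.6 105.8] yaw 196.24 F [-5.2  -1.78  5.42] M [-0.39  0.85  0.04] op 17.0 ff 43.5 zax [ 0.001  0.001 -1.   ]
```

```bash
python3 -m pendant '[[[0,0,0,0,0,0,25],[0,0,0,0,0,0,40],[0,0,0,0,0,0,60],[0,0,0,0,0,0,60],[0,0,-0.5,0,0,0,60],[0,0,-1,0,0,0,60],[0,0,-1,0,0,0,70],[0,0,-1,0,0,0,85],[0,0,-1,0,0,0,85],[0,0,-0.5,0,0,0,85]]]' 40
python3 -m pendant '[[[0.185,-0.99,0,0,0,0,85],[0.185,-0.99,0,0,0,0,85],[0.185,-0.99,0,0,0,0,85],[0.185,-0.99,0,0,0,0,85],[0.185,-0.99,0,0,0,0,85],[0.185,-0.99,0,0,0,0,85],[0.185,-0.99,0,0,0,0,85],[0.185,-0.99,0,0,0,0,85],[0.185,-0.99,0,0,0,0,85],[0.185,-0.99,0,0,0,0,85]]]'
python3 -m pendant '[[[0.185,-0.99,0,0,0,0,85],[0.185,-0.99,0,0,0,0,85],[0.185,-0.99,0,0,0,0,85],[0,0,0,0,0,-1,85],[0,0,0,0,0,0,85],[0,0,0,0,0,0,85]]]'
python3 -c "
from h import *
go(495,104,105);wlook('w2')"
```

```text
time_s: 9.1
tool_pos: [469.3, 363.7, 206.3]
eef_rot: [0.001, -0.141, 0.99, 0.0]
wrist_force: [0.3, -0.5, -0.1]
opening: 0.996
finger_force: 0.0
time_s: 10.35
tool_pos: [488.6, 161.6, 204.5]
eef_rot: [0.0, -0.141, 0.99, -0.0]
wrist_force: [-0.2, -0.5, 0.1]
opening: 0.995
finger_force: 0.0
time_s: 11.1
tool_pos: [494.4, 102.6, 204.5]
eef_rot: [0.0, -0.192, 0.981, 0.0]
wrist_force: [-1.1, -0.5, 0.9]
opening: 0.994
finger_force: 0.0
t 11.1 tcp [494.4 102.6 204.5] yaw 202.16 F [-1.13 -0.49  0.87] M [ 0.02 -0.06  0.01] op 84.9 ff 0.0 zax [ 0.  0. -1.]
tool shift/20 [-0.05  0.05  4.98]
```

View pics/w2.png

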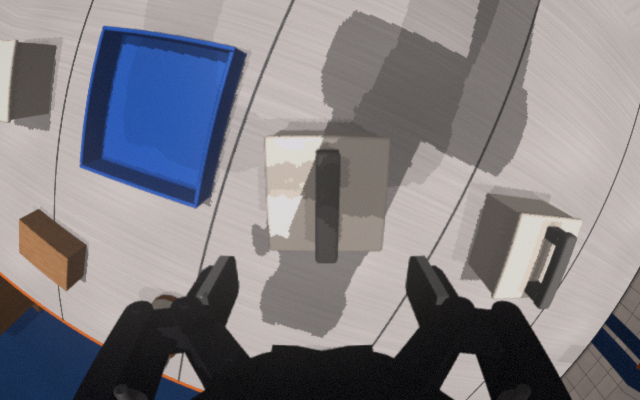

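The bar under tool 2 runs from (327,150) to (327,262), nearly the same offset as at tub 1: about 3 mm in tool +y. Descending and grasping.

```bash
python3 -m pendant '[[[0.05,0.16,0.95,0,0,0,60],[0,0,1,0,0,0,50],[0,0,1,0,0,0,45],[0,0,1,0,0,0,45],[0,0,0.7,0,0,0,45],[0,0,0.3,0,0,0,45],[0,0,0,0,0,0,45],[0,0,0,0,0,0,30],[0,0,0,0,0,0,20],[0,0,0,0,0,0,10]]]' 40
python3 -m pendant '[[[0,0,0,0,0,0,5],[0,0,0,0,0,0,5],[0,0,0,0,0,0,5]]]' 40
python3 -c "
from h import *
st()"
python3 -m pendant '[[[0,0,-0.2,0,0,0,5],[0,0,-0.4,0,0,0,5],[0,0,-0.5,0,0,0,5],[0,0,-0.3,0,0,0,5],[0,0,-0.1,0,0,0,5],[0,0,0,0,0,0,5],[0,0,0,0,0,0,5],[0,0,0,0,0,0,5]]]' 40
python3 -c "
from h import *
for i in range(3):st();env.snapshot('top')
"
```

```text
time_s: 12.4
tool_pos: [492.6, 105.5, 106.0]
eef_rot: [0.0, -0.193, 0.981, 0.0]
wrist_force: [-0.3, 1.2, 2.6]
opening: 0.202
finger_force: 42.4
time_s: 12.78
tool_pos: [492.6, 105.6, 106.0]
eef_rot: [0.0, -0.193, 0.981, 0.0]
wrist_force: [-1.5, 2.2, 5.5]
opening: 0.205
finger_force: 42.9
t 12.78 tcp [492.6 105.6 106. ] yaw 202.24 F [-1.55  2.19  5.5 ] M [ 0.16  0.15 -0.06] op 17.5 ff 42.9 zax [ 0.001  0.    -1.   ]
time_s: 13.78
tool_pos: [492.1, 105.3, 135.2]
eef_rot: [-0.0, -0.193, 0.981, 0.0]
wrist_force: [-1.2, 0.2, -1.9]
opening: 0.203
finger_force: 41.7
t 13.78 tcp [492.1 105.3 135.2] yaw 202.23 F [-1.18  0.22 -1.87] M [0.02 0.02 0.02] op 17.3 ff 41.7 zax [-0.001 -0.    -1.   ]
t 13.82 tcp [492.1 105.3 135.3] yaw 202.23 F [ 0.44 -0.42 -2.83] M [ 0.06 -0.06  0.01] op 17.6 ff 41.7 zax [-0.001 -0.    -1.   ]
t 13.88 tcp [492.2 105.3 135.3] yaw 202.23 F [ 1.1  -1.11 -1.88] M [-0.03 -0.04  0.01] op 17.5 ff 41.7 zax [-0. -0. -1.]
```

Tub 2 weighs about 2.4 N, so it is the nearly empty one. Carrying it to the crate.

```bash
python3 -m pendant '[[[0,0,-0.5,0,0,0,5],[0,0,-0.9,0,0,0,5],[0,0,-0.9,0,0,0,5],[0,0,-0.4,0,0,0,5],[0.2,-0.45,0,0,0,0,5],[0.355,-0.88,0,0,0,0,5],[0.355,-0.88,0,0,0,0,5],[0.355,-0.88,0,0,0,0,5],[0.355,-0.88,0,0,0,0,5],[0.355,-0.88,0,0,0,0,5]]]' 40
python3 -m pendant '[[[0.355,-0.88,0,0,0,0,5],[0.355,-0.88,0,0,0,0,5],[0.355,-0.88,0,0,0,0,5],[0.355,-0.88,0,0,0,0,5],[0.355,-0.88,0,0,0,0,5],[0.18,-0.44,0,0,0,0.3,5],[0,0,0,0,0,0.9,5],[0,0,0,0,0,0.9,5],[0,0,0,0,0,0.87,5],[0,0,0,0,0,0,5]]]' 40
python3 -c "
from h import *
go(492.7,-103.1,111);cv2.imwrite('pics/t2.png',env.snapshot('top'))
cv2.imwrite('pics/s2.png',env.snapshot('side'));a=cv2.imread('pics/t2.png')[180:300,280:460];b=cv2.imread('pics/s2.png')[130:250,310:490]
cv2.imwrite('pics/c2.png',np.hstack([cv2.resize(a,None,fx=2.2,fy=2.2),cv2.resize(b,None,fx=2.2,fy=2.2)]))"
```

```text
time_s: 15.18
tool_pos: [491.7, -0.6, 188.7]
eef_rot: [-0.001, -0.193, 0.981, 0.0]
wrist_force: [0.0, -0.0, -3.1]
opening: 0.203
finger_force: 41.7
time_s: 16.42
tool_pos: [492.8, -103.8, 189.5]
eef_rot: [-0.0, -0.039, 0.999, 0.0]
wrist_force: [-0.0, -0.0, -2.6]
opening: 0.2
finger_force: 41.7
t 16.43 tcp [ 492.8 -103.8  189.5] yaw 184.44 F [-0.05 -0.   -2.65] M [-0.01  0.01  0.  ] op 17.1 ff 41.7 zax [-0.  0. -1.]
tool shift/20 [0.   0.04 3.92]
```

View pics/c2.png

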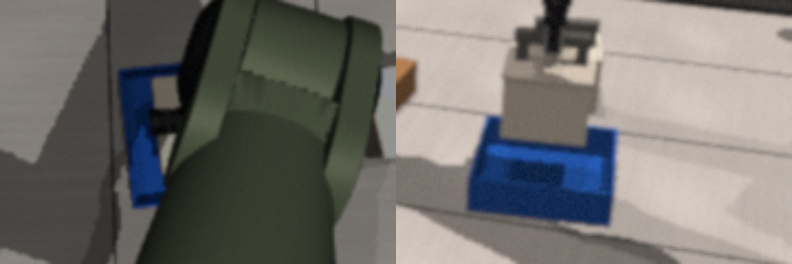

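The tub hangs level over the crate; in the side crop its base is at about (545,140) px, over the inside. Lowering gently.

```bash
python3 -m pendant '[[[0,0,0.5,0,0,0,5],[0,0,0.8,0,0,0,5],[0,0,0.8,0,0,0,5],[0,0,0.8,0,0,0,5],[0,0,0.5,0,0,0,5],[0,0,0.25,0,0,0,5],[0,0,0.1,0,0,0,5],[0,0,0.05,0,0,0,5],[0,0,0,0,0,0,5],[0,0,0,0,0,0,5]]]' 40
python3 -c "
from h import *
st()"
```

```text
time_s: 17.77
tool_pos: [493.1, -103.9, 113.8]
eef_rot: [0.0, -0.038, 0.999, -0.0]
wrist_force: [0.0, -0.0, -2.8]
opening: 0.202
finger_force: 41.6
t 17.77 tcp [ 493.1 -103.9  113.8] yaw 184.41 F [ 0.01 -0.01 -2.77] M [-0.   -0.03  0.02] op 17.2 ff 41.6 zax [ 0.001 -0.    -1.   ]
```

```bash
python3 -m pendant '[[[0,0,0.04,0,0,0,5],[0,0,0.04,0,0,0,5],[0,0,0.04,0,0,0,5],[0,0,0.03,0,0,0,5],[0,0,0,0,0,0,5],[0,0,0,0,0,0,5]]]' 40
python3 -c "
from h import *
st()"
```

```text
time_s: 18.52
tool_pos: [492.7, -103.5, 111.0]
eef_rot: [0.0, -0.039, 0.999, 0.0]
wrist_force: [-3.4, 0.6, 5.0]
opening: 0.204
finger_force: 42.8
t 18.52 tcp [ 492.7 -103.5  111. ] yaw 184.42 F [-3.36  0.61  4.99] M [ 0.26  0.56 -0.05] op 17.4 ff 42.8 zax [ 0.  0. -1.]
```

It's resting on the crate floor at +5 mm, as expected. Release, rise and back off.

```bash
python3 -m pendant '[[[0,0,0,0,0,0,25],[0,0,0,0,0,0,40],[0,0,0,0,0,0,60],[0,0,0,0,0,0,60],[0,0,-0.5,0,0,0,60],[0,0,-1,0,0,0,60],[0,0,-1,0,0,0,70],[0,0,-1,0,0,0,70],[0,0,-1,0,0,0,70],[0,0,-1,0,0,0,70]]]' 40
python3 -m pendant '[[[1,0,-0.5,0,0,0,70],[1,0,-0.5,0,0,0,70],[1,0,0,0,0,0,70],[1,0,0,0,0,0,70],[1,0,0,0,0,0,70],[1,0,0,0,0,0,70],[1,0,0,0,0,0,70],[1,0,0,0,0,0,70],[0,0,0,0,0,0,70],[0,0,0,0,0,0,70]]]'
python3 -c "
from h import *
st();a=env.snapshot('top');b=env.snapshot('side')
cv2.imwrite('pics/f.png',np.vstack([cv2.resize(a[100:300,140:520],(760,400))[:300],cv2.resize(b[130:360,220:480],(330,292))[:,:].copy() if 0 else cv2.copyMakeBorder(cv2.resize(b[130:360,220:480],(330,292)),0,0,0,430,0)]))"
```

```text
time_s: 19.77
tool_pos: [492.9, -103.8, 221.9]
eef_rot: [0.0, -0.038, 0.999, -0.0]
wrist_force: [0.4, 0.0, -0.3]
opening: 0.822
finger_force: 0.0
time_s: 21.02
tool_pos: [333.8, -116.4, 240.8]
eef_rot: [0.001, -0.038, 0.999, -0.0]
wrist_force: [-0.1, -0.0, -0.3]
opening: 0.822
finger_force: 0.0
t 21.02 tcp [ 333.8 -116.4  240.8] yaw 184.38 F [-0.07 -0.03 -0.25] M [-0.05 -0.01  0.02] op 70.2 ff 0.0 zax [ 0.001 -0.    -1.   ]
```

View pics/f.png

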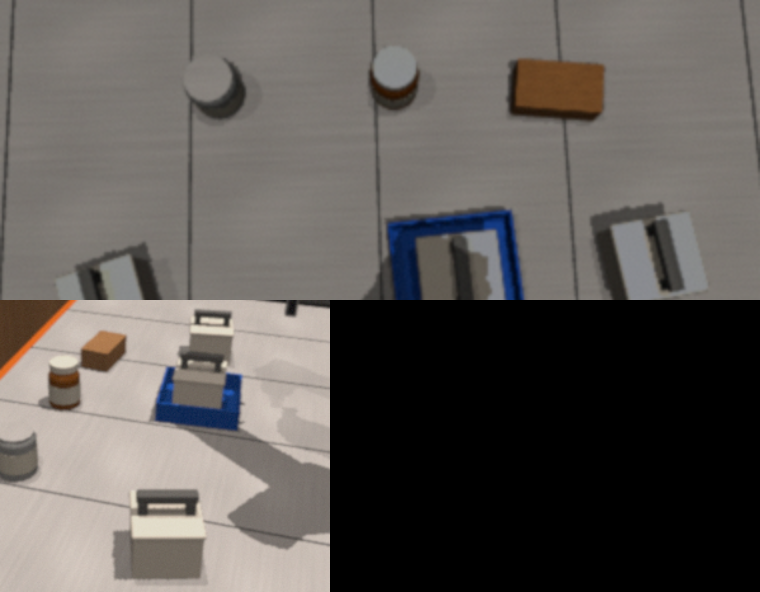

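The picture shows the light tub upright and centred in the crate, at about (465,265) in the top panel. Tub 1, tub 3, the tin, the jar and the packet are where they were. Handing in.

```bash
python3 -c "
from cell import env
print(env.hand_in())"
```

```text
the job is handed in; nothing more can be done
None
```

The nearly empty tub (the middle one, about 2.5 N) is upright on the crate floor. The full left tub (about 7.7 N) was hefted and put back in its place. The right tub is full by elimination, so I left it untouched. The job is handed in, with the arm clear at about 21 s, but no verdict was returned.

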